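# Change over the tea boxes

### The job

Two wooden tea boxes with hinged lids stand on the worktop. First tip the open lid of the small box back over its box so that it drops shut, then push the lid of the large box up by its thumb lip and flip it past upright, so that it leans back at its stop and stays open by itself. Only push with the fingertips, with a light touch: grip nothing and pick nothing up, and leave both boxes and everything else standing where they are.

Things in the scene. Friction and masses are not known exactly. Their poses are not given: they have to be found in the camera images.
- large_box: the larger of two light-wood tea boxes, 1.3 kg, loose: 100 mm deep (its x), 130 mm wide (its y), 80 mm to the rim, 90 mm with its 10 mm lid shut. Origin: centre of the underside. Front (-x) with the lid's steel lip; hinge along the top rim of the back, at x = +50, z = 80 mm. Both boxes stand with the front turned to the robot's right (yaw 1.0 to 1.8), one left, one right, either way round
- small_box: the smaller light-wood tea box, 1.0 kg, loose: 85 mm deep (its x), 90 mm wide (its y), 60 mm to the rim; 10 mm lid, open at the start. Origin: centre of the underside; front -x; hinge along the top rim of the back, at x = +42.5, z = 60 mm. Over the back of the worktop wall cabinets hang from 0.55 m up, their fronts 0.5 to 0.65 m ahead of the robot: keep the wrist clear of them
- large_lid (a joint): angle of the large box's lid: 0 shut (as it starts), 1.57 standing upright, 1.8 open against its stop, leaning back beyond the box. The hinge is almost free and a little damped, the lid weighs about 0.16 kg: let go below about 1.4 rad it falls shut, beyond about 1.5 rad it falls open and stays there
- small_lid (a joint): the same for the small box's lid (about 0.09 kg): it starts open, leaning back at its stop at 1.8; 0 is shut; let go below about 1.3 rad it falls shut
- large_box_lip (a point): the outer edge of the large lid's thumb lip: a plain steel tab 30 mm wide (along the box's y), 4 mm thick, centred on the lid's front edge, which rises forward and up at 45 degrees from that edge, standing out 20 mm in front and 15 mm above the lid's top when shut; a fingertip fits under it from the front. The point moves with the lid; it lies 120 mm forward of the hinge and 25 mm above it when shut
- small_box_lip (a point): the outer edge of the small lid's thumb lip, of the same form and size, 105 mm forward of its hinge and 25 mm above it when shut; at the start, with the lid open, it is the rearmost point, about 48 mm behind the hinge line and 97 mm above it
- pepper_drum: bystander: small patterned black pepper drum with a white top, 46 mm across, 98 mm high, behind the boxes; origin: centre of its underside
- flat_tin: bystander: flat round tin, 86 mm across, 40 mm high, behind the boxes; origin: centre of its underside
- tall_tin: bystander: food tin, 75 mm across, 58 mm high, at the right; origin: centre of its underside
- spread_jar: bystander: dark jar with a green lid, 75 mm across, 83 mm high, right of the sandwich press; origin: centre of its underside
Mind the look-alikes: they are no part of the job. What is shaped like the large_box but pink is not meant.

How it is judged:
By the outcome, as a careful person would: the job done as asked, in the order asked, and still so for the second after the job is handed in, with the robot touching nothing.
It also fails if it takes over 64 s, if anything falls off the work surface, if the arm or the gripper's body presses on something with over 40 N, if the wrist force passes 120 N, or if a joint passes its speed limit or range.

### The arm

A 6-joint arm with a two-finger parallel gripper is mounted at the origin on a cart in front of the work surface, level with it; the furniture and walls round the work are solid. World frame = base frame: x ahead of the robot, y to its left, z up, the work surface at z = 0. Lengths are in mm, angles in rad, forces in N, time in s.
With the tool pointing down it reaches from about 275 to 750 mm from the base axis. Payload 10.2 kg.
Tool frame: the origin (TCP) lies between the finger pads; the fingertips stand 11 mm ahead of it and the grasp point (between the pads) lies 8 mm behind it; z points along the fingers, y is the line along which they close (so a half turn about z gives the same grasp; the last joint's range is limited). The gripper opens to 85 mm and grips with 20 to 120 N. Pads are 22 mm wide; open, the fingers measure 114 mm over their backs; the gripper's body (76 mm by 85 mm) begins 54 mm behind the grasp point. The pads swing forward as they close: fully open they stand 13 mm farther back than shut.
Start: joints at [-1.36, 0.313, 1.498, -0, 1.331, -0.223], TCP at [220.657, -476.384, 217.894] pointing down, gripper open.
Joint ranges: [-2.94, 2.94], [-0.97, 2.17], [0.19, 2.56], [-1.23, 4.37], [0.02, 3.11], [-2.88, 2.88]. Speed limits (rad/s): [2.39, 2.39, 3.01, 3.14, 3.14, 3.14].

### API

Orientations are given as a unit quaternion [w, x, y, z].
In Python, from rig import sense, eyes, finish_job gives the robot as it stands.
- The arm moves only by the shell command python3 -m jog 'ROWS' [FORCE]. ROWS is JSON, a list of rows, each a list of 7 numbers: the shift along the tool's x, y, z in m, then the turn, a rotation vector about the tool's x, y, z in rad, then the finger opening in m, from 0 to 0.0854. In form: [[dx, dy, dz, rx, ry, rz, gripper], ...]. A call has 1 to 5 rows; each row shifts and turns the commanded pose from where the row before left it, along the tool's axes as they then stand; what a row does not reach is not made up. A row lasts 1/10 s, in which the tool goes at most 50 mm and 8.59 degrees, less where a joint would pass 70% of its speed; a pose out of reach is approached as far as the arm can. A call is refused whole if a number of a shift passes 0.05 or a number of a turn 0.15, either way. A call with a gripper value outside its range is refused whole. The fingers move at their own pace and stop on an object; FORCE is the grip in N (left out, the last holds). Time passes only in rows, so rows that do not move let the fingers close. It gives the time, the measured TCP pose, the force, the opening and the grip force at its end, in the units of the state.
- sense(): the state, without advancing time (a new reading comes with each control period).
- eyes.capture(name): name is "side" or "top"; returns the picture (384x512x3 uint8, red, green, blue); there is no depth.
- eyes.calibration(name): a dict with "fx", "fy", "cx", "cy" (pixels), "dist" ([k1, k2, p1, p2, k3] as OpenCV has them; the pictures are not rectified), "cam_to_world" (4x4, takes a point from camera to world coordinates). Camera axes: x right, y down, z forward; pixel columns grow to the right and rows downward; lengths in mm; the calibration is good to about 2 mm. A picture is of the moment at which its call begins. calibration takes no time and is no camera call.
- finish_job(): hands the job in; it is judged then, once.
The state is a dict: "time_s": time; "joints": joint angles; "dq": joint speeds; "tau": joint torques, N m; "eef_pos": TCP position; "ee_rot": TCP orientation; "force": force on the tool from outside, world axes, zero at the start; "wrist_torque": the same for the moment, N m; "grip_width": opening from 0.0 (shut) to 1.0 (fully open); "grip_force": force on a finger pad.
Only numpy, scipy, OpenCV 4.12 (cv2) and the standard library are available. Lean on these libraries where they do the work, as an engineer would, in place of code of your own. Each camera call takes 0.05 s, during which the arm holds its last target. There are 200 camera calls.

## Working session

There is one attempt and no reset: what is moved stays moved. The work goes in short steps, Python scripts to look and compute and a shell command to move; the robot and the scene stay as the last step left them, time stands still between calls to the robot, and variables do not carry over. Pictures are saved under pics/ and viewed, at most 10 in all, crops included, and the job is handed in when it is done.

```bash
mkdir -p pics; python3 - <<'E'
from rig import sense, eyes
import cv2, numpy as np
for n in("side","top"):
    im=eyes.capture(n); cv2.imwrite(f"pics/{n}0.png",cv2.resize(im[:,:,::-1],(800,600),interpolation=cv2.INTER_CUBIC))
    cv2.imwrite(f"{n}_raw.png",im[:,:,::-1])
    c=eyes.calibration(n); print({k:np.round(v,3).tolist() for k,v in c.items()})
s=sense(); print(s)
E
```

```text
{'fx': 362.234, 'fy': 362.234, 'cx': 258.456, 'cy': 187.747, 'dist': [-0.092, 0.0, 0.0, 0.0, 0.0], 'cam_to_world': [[-0.699, -0.497, 0.514, -190.956], [-0.715, 0.485, -0.504, 481.468], [0.001, -0.72, -0.694, 1053.865], [0.0, 0.0, 0.0, 1.0]]}
{'fx': 419.414, 'fy': 419.414, 'cx': 259.021, 'cy': 188.327, 'dist': [0.035, 0.0, 0.0, 0.0, 0.0], 'cam_to_world': [[0.022, -0.994, 0.108, 376.411], [-1.0, -0.022, 0.002, -219.172], [0.001, -0.108, -0.994, 1401.993], [0.0, 0.0, 0.0, 1.0]]}
{'time_s': 0.1, 'joints': array([-1.36043044e+00,  3.13392553e-01,  1.49829776e+00,  4.27073206e-06,
        1.33102414e+00, -2.23441318e-01]), 'dq': array([-1.29544742e-03, -6.96048222e-04, -2.24828209e-03, -2.38114947e-03,
        1.61375143e-03,  3.71604810e-05]), 'tau': array([ 2.07778430e-03, -4.12897861e+01, -2.60140765e+01, -2.20327684e-04,
        3.05416972e-03, -9.24403423e-06]), 'eef_pos': array([ 220.5942568 , -476.15710052,  217.41693041]), 'ee_rot': array([-5.60871508e-04,  9.76568451e-01,  2.15206286e-01,  5.74090721e-06]), 'force': array([ 0.77996865, -0.45390984,  0.02688122]), 'wrist_torque': array([-0.01909186,  0.01092918, -0.00961575]), 'grip_force': 0.0, 'grip_width': 1.0017997360914965}
```

View pics/side0.png

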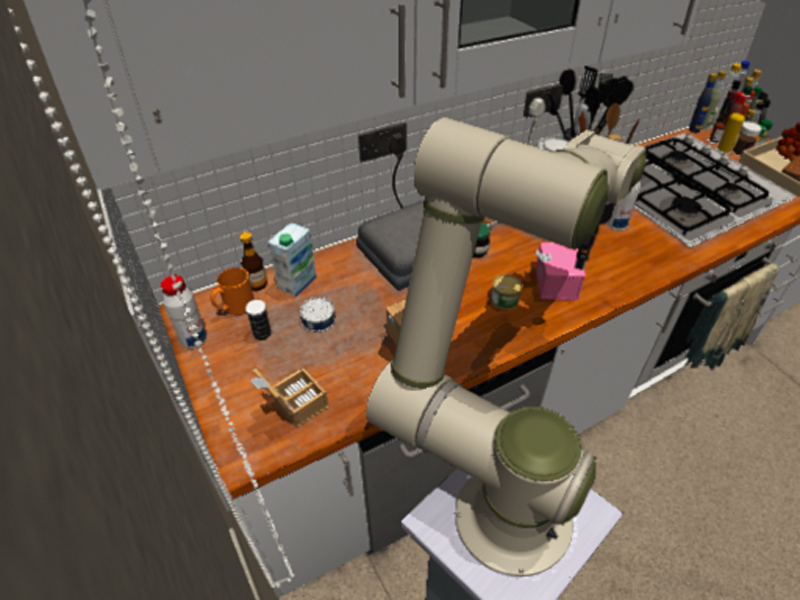

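View pics/top0.png

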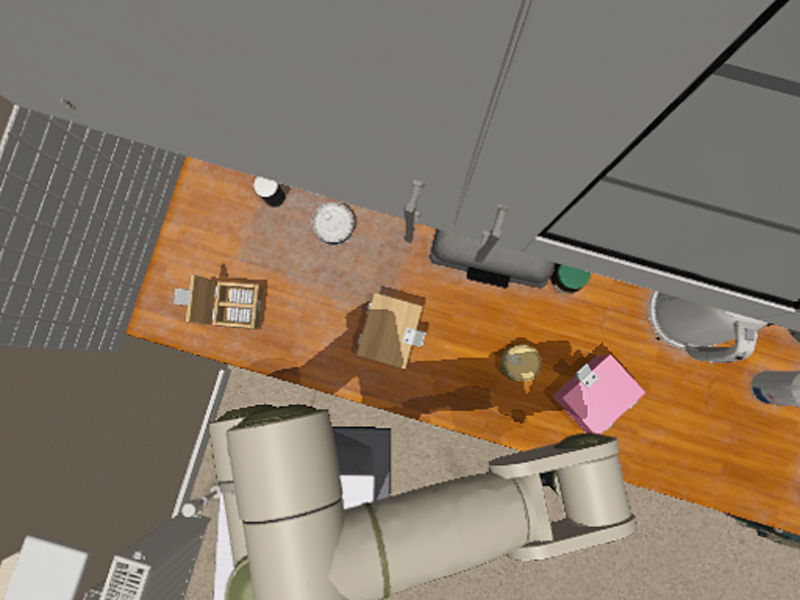

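The side view shows the small box open at (300,395), with the large box hidden behind the arm at (400,320). In the top view the small box is at (237,303) with its lid leaning left and its lip at (182,297). The large box is at (392,330) with its lip at (414,338), and the pink look-alike is at (600,393). I'll enlarge the two boxes.

```bash
python3 - <<'E'
import cv2
im=cv2.imread("top_raw.png")[160:250,105:285]
cv2.imwrite("pics/crop.png",cv2.resize(im,None,fx=4.4,fy=4.4,interpolation=cv2.INTER_CUBIC))
E
```

```text
(no output)
```

View pics/crop.png

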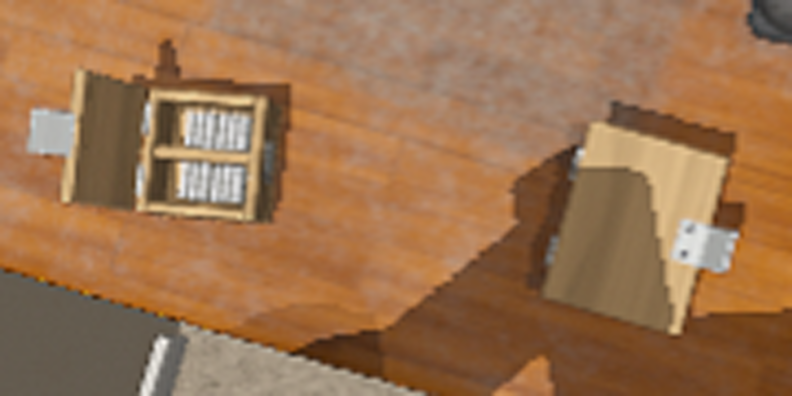

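The crop shows the small rim corners at about (150,90), (270,97), (250,220), (138,210). The large lid's corners are at (595,122), (728,158), (680,332), (545,297), and its lip edge is at about (737,253).

```bash
cat > h.py <<'E'
from rig import sense, eyes
import cv2, numpy as np
from scipy.optimize import least_squares
from scipy.spatial.transform import Rotation as R
def proj(n,P):
    c=eyes.calibration(n); T=np.linalg.inv(np.array(c["cam_to_world"]))
    K=np.array([[c["fx"],0,c["cx"]],[0,c["fy"],c["cy"]],[0,0,1]])
    return cv2.projectPoints(np.asarray(P,float),cv2.Rodrigues(T[:3,:3])[0],T[:3,3],K,np.array(c["dist"]))[0][:,0]
def b2w(p,P):
    return R.from_euler('z',p[2]).apply(P)+[p[0],p[1],0]
def fit(P,px,p0):
    r=least_squares(lambda p:(proj("top",b2w(p,np.array(P,float)))-px).ravel(),p0,x_scale=[10,10,.1])
    return r.x,np.sqrt(np.mean(r.fun**2))
def tool():
    s=sense();w,x,y,z=s["ee_rot"];return s["eef_pos"],R.from_quat([x,y,z,w]),s
E
python3 - <<'E'
from h import *
o=np.array([105,160])
px=lambda L:np.array(L)/4.4+o-0.4
# front -x on image right; yaw~1.4: front -> -y world. image up= +x world = box -y?
s=px([(150,90),(270,97),(250,220),(138,210)])
S=[(42.5,-45,60),(-42.5,-45,60),(-42.5,45,60),(42.5,45,60)]
l=px([(595,122),(728,158),(680,332),(545,297),(737,253)])
L=[(50,-65,90),(-50,-65,90),(-50,65,90),(50,65,90),(-70,0,105)]
for n,P,q in(("small",S,s),("large",L,l)):
    p,e=fit(P,q,[330,0,1.5]); print(n,p.round(3),e)
    h,f,zz=(42.5,105,60) if n=="small" else (50,120,80)
    print(" lip",b2w(p,np.array([[h-f,0,zz+25]])) if n=="large" else b2w(p,np.array([[h+48,0,157]])), "front dir",b2w([0,0,p[2]],np.array([[-1,0,0]])).round(3))
t,r,_=tool(); print(t,r.as_matrix().round(3))
E
```

```text
small [494.152 130.385   1.504] 0.4307083269608693
 lip [[500.20179849 220.68272457 157.        ]] front dir [[-0.067 -0.998  0.   ]]
large [ 446.246 -188.96     1.326] 0.3626567479997493
 lip [[ 429.28140795 -256.87339054  105.        ]] front dir [[-0.242 -0.97   0.   ]]
[ 220.5942568  -476.15710052  217.41693041] [[ 0.907  0.42  -0.   ]
 [ 0.42  -0.907  0.001]
 [ 0.    -0.001 -1.   ]]
```

```bash
cat >> h.py <<'E'
def unproj(n,uv,z):
    c=eyes.calibration(n);T=np.array(c["cam_to_world"])
    K=np.array([[c["fx"],0,c["cx"]],[0,c["fy"],c["cy"]],[0,0,1]])
    q=cv2.undistortPoints(np.array(uv,float).reshape(-1,1,2),K,np.array(c["dist"]))[:,0]
    d=np.c_[q,np.ones(len(q))]@T[:3,:3].T
    return T[:3,3]+d*((z-T[2,3])/d[:,2])[:,None]
E
python3 - <<'E'
from h import *
a=lambda *p:np.array(p)*0.64
print("wall foot",unproj("top",a((185,157),(130,330)),0).round())
print("cab low edge",unproj("top",a((180,155),(400,222),(535,240)),550).round())
print("front edge",unproj("top",a((130,335),(440,430)),0).round())
print("drum top",unproj("top",a((268,187)),98).round(),"flat",unproj("top",a((333,222)),40).round(),"tall",unproj("top",a((523,360)),58).round())
print("pink lip",unproj("top",a((588,376)),105).round())
E
```

```text
wall foot [[820. 271.   0.]
 [439. 365.   0.]]
cab low edge [[ 649.   85.  550.]
 [ 565. -209.  550.]
 [ 545. -388.  550.]]
front edge [[ 429.  365.    0.]
 [ 243. -297.    0.]]
drum top [[731.  66.  98.]] flat [[674. -62.  40.]] tall [[ 393. -461.   58.]]
pink lip [[ 364. -579.  105.]]
```

```bash
r='[0.0353,-0.0339,0,0,0,0,0]'
python3 -m jog '[[0.0353,-0.0339,0,0,0,0,0],[0.0353,-0.0339,0,0,0,0,0],[0.0353,-0.0339,0,0,0,0,0],[0.0353,-0.0339,0,0,0,0,0],[0.0353,-0.0339,0,0,0,0,0]]' 20
python3 -m jog '[[0.0353,-0.0339,0,0,0,0,0],[0.0353,-0.0339,0,0,0,0,0],[0.0353,-0.0339,0,0,0,0,0],[0.0353,-0.0339,0,0,0,0,0],[0.0353,-0.0339,0,0,0,0,0]]'
python3 -m jog '[[0.0353,-0.0339,0,0,0,0,0],[0.0353,-0.0339,0,0,0,0,0],[0.0353,-0.0339,0,0,0,0,0],[0.0353,-0.0339,0,0,0,0,0],[0,0,0,0,0,0,0]]'
```

```text
time_s: 0.6
eef_pos: [309.7, -246.4, 217.7]
ee_rot: [-0.0, 0.977, 0.215, 0.0]
force: [0.7, 0.2, 0.0]
grip_width: 0.141
grip_force: 0.0
time_s: 1.1
eef_pos: [398.7, -18.3, 217.9]
ee_rot: [0.0, 0.977, 0.215, 0.0]
force: [1.3, -1.2, -0.2]
grip_width: 0.001
grip_force: 0.0
time_s: 1.6
eef_pos: [470.0, 166.2, 217.1]
ee_rot: [-0.001, 0.976, 0.218, -0.0]
force: [-0.1, -1.2, 0.1]
grip_width: 0.004
grip_force: 0.0
```

```bash
python3 -m jog '[[0.033,-0.0354,0,0,0,0,0],[0.033,-0.0354,0,0,0,0,0],[0,0,0,0,0,0,0]]'
python3 - <<'E'
from h import *
a=eyes.capture("top")[120:270,60:260]; b=eyes.capture("side")[180:330,80:280]
cv2.imwrite("pics/c1.png",cv2.resize(np.hstack([a,b])[:,:,::-1],(800,300),interpolation=cv2.INTER_CUBIC))
E
```

```text
time_s: 1.9
eef_pos: [499.9, 257.2, 216.8]
ee_rot: [-0.0, 0.976, 0.217, -0.0]
force: [0.9, -1.1, -0.3]
grip_width: -0.0
grip_force: 0.0
```

View pics/c1.png

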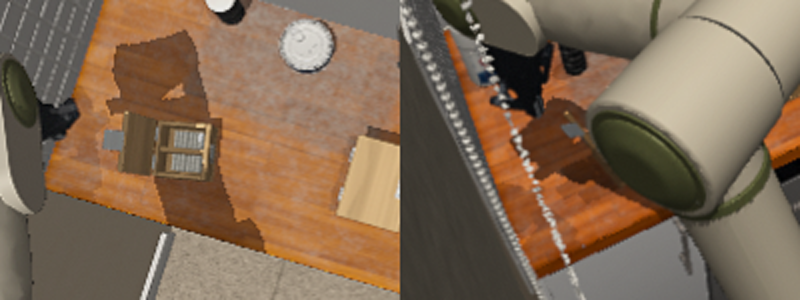

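The fingers stand in free space behind the open lid's lip. I'll go down there and push forward.

```bash
python3 -m jog '[[0,0,0.03,0,0,0,0],[0,0,0.032,0,0,0,0],[0,0,0,0,0,0,0]]'
python3 -m jog '[[-0.0058,0.0105,0,0,0,0,0],[-0.0058,0.0105,0,0,0,0,0],[-0.0058,0.0105,0,0,0,0,0],[-0.0058,0.0105,0,0,0,0,0],[0,0,0,0,0,0,0]]'
python3 -m jog '[[-0.0058,0.0105,0,0,0,0,0],[-0.0058,0.0105,0,0,0,0,0],[0,0,0,0,0,0,0]]'
```

```text
time_s: 2.3
eef_pos: [497.7, 251.9, 152.6]
ee_rot: [0.0, 0.977, 0.214, -0.004]
force: [-0.0, -0.7, 0.1]
grip_width: 0.003
grip_force: 0.0
time_s: 2.8
eef_pos: [496.6, 204.5, 156.5]
ee_rot: [0.0, 0.977, 0.214, 0.0]
force: [-0.5, -0.1, 0.2]
grip_width: 0.001
grip_force: 0.0
time_s: 3.1
eef_pos: [494.6, 180.9, 155.9]
ee_rot: [0.0, 0.977, 0.215, -0.0]
force: [-0.4, 0.7, 0.1]
grip_width: -0.003
grip_force: 0.0
```

```bash
python3 -m jog '[[0,0,0,0,0,0,0],[0,0,0,0,0,0,0],[0,0,0,0,0,0,0]]'; python3 - <<'E'
from h import *
a=eyes.capture("top")[120:270,60:260]; b=eyes.capture("side")[180:330,80:280]
cv2.imwrite("pics/c2.png",cv2.resize(np.hstack([a,b])[:,:,::-1],(800,300),interpolation=cv2.INTER_CUBIC))
E
```

```text
time_s: 3.4
eef_pos: [494.6, 182.5, 155.8]
ee_rot: [-0.0, 0.977, 0.215, -0.0]
force: [0.6, -0.1, 0.4]
grip_width: -0.001
grip_force: 0.0
```

View pics/c2.png

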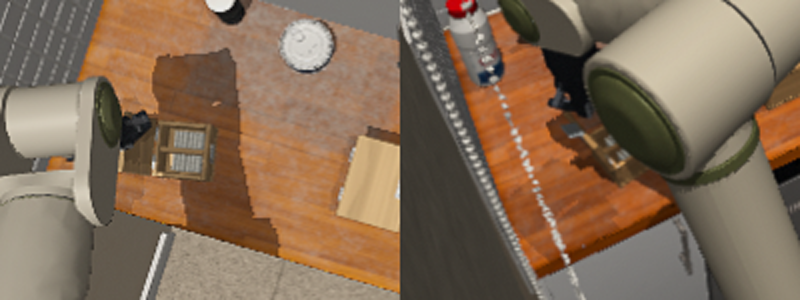

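```bash
python3 - <<'E'
from h import *
P=[[500.2,220.7,157],[494.6,182.5,145],[494.6,182.5,156],[494,130,0]]
print("side",((proj("side",P)-[80,180])*2+[400,0]).round(0).tolist())
print("top",((proj("top",P)-[60,120])*2).round(0).tolist())
L=np.array([[42.5-95,-45,70],[42.5-95,45,70]])
for th in(1.8,1.5,1.2,0.9):
    q=np.array([[42.5-105*np.cos(th)+25*np.sin(th),y,60+105*np.sin(th)+25*np.cos(th)] for y in(-15,15)])
    w=b2w([494.15,130.4,1.504],q); print(th,w.round(0)[0],((proj("side",w)-[80,180])*2+[400,0]).round(0).tolist(),((proj("top",w)-[60,120])*2).round(0).tolist())
E
```

```text
side [[564.0, 129.0], [588.0, 123.0], [587.0, 118.0], [626.0, 157.0]]
top [[103.0, 138.0], [132.0, 143.0], [129.0, 142.0], [190.0, 153.0]]
1.8 [515. 220. 157.] [[559.0, 124.0], [569.0, 136.0]] [[105.0, 128.0], [102.0, 148.0]]
1.5 [513. 189. 167.] [[575.0, 110.0], [585.0, 121.0]] [[123.0, 129.0], [121.0, 149.0]]
1.2 [511. 157. 167.] [[593.0, 99.0], [603.0, 111.0]] [[145.0, 131.0], [142.0, 151.0]]
0.9 [509. 126. 158.] [[610.0, 93.0], [620.0, 104.0]] [[167.0, 133.0], [165.0, 153.0]]
```

```bash
python3 - <<'E'
from h import *
a=eyes.capture("top")[155:225,90:170]; b=eyes.capture("side")[190:260,130:210]
cv2.imwrite("pics/c3.png",cv2.resize(np.hstack([a,b])[:,:,::-1],(800,350),interpolation=cv2.INTER_CUBIC))
E
```

```text
(no output)
```

View pics/c3.png

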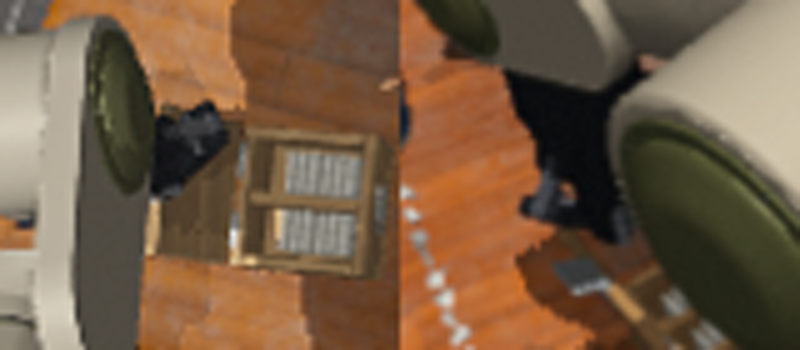

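The picture shows the lid still at its stop: the lip is at (590,275) in the right half and the tea bags are still uncovered at (315,180). So the fingertips went over the lip. I'll rise, turn the gripper so its knuckles lie along x, go back behind the lid, and push again lower down.

```bash
python3 -m jog '[[0,0,-0.035,0,0,0,0],[0,0,-0.035,0,0,0,0],[0,0,0,0,0,-0.145,0],[0,0,0,0,0,-0.145,0],[0,0,0,0,0,-0.145,0]]' >/dev/null
python3 -m jog '[[0,0,0,0,0,-0.145,0],[0,0,0,0,0,-0.145,0],[0,0,0,0,0,-0.145,0],[0,0,0,0,0,-0.145,0],[0,0,0,0,0,-0.12,0]]'
python3 -m jog '[[0,0,0,0,0,0,0],[0,0,0,0,0,0,0]]'
python3 - <<'E'
from h import *
t,r,s=tool(); print(t,r.as_matrix().round(3),s["joints"].round(2))
print(r.inv().apply(np.array([498,260,t[2]])-t))
im=eyes.capture("top");uv=proj("top",b2w([494,130.4,1.504],np.array([[-20,-20,60],[-20,20,60],[20,-20,60],[20,20,60]])))
a,b=uv.min(0).astype(int),uv.max(0).astype(int);p=im[a[1]:b[1],a[0]:b[0]];print("interior mean/std",p.mean((0,1)),p.std())
E
```

```text
time_s: 4.6
eef_pos: [494.6, 182.3, 225.9]
ee_rot: [0.0, 0.706, 0.708, -0.0]
force: [-0.6, -0.1, -0.0]
grip_width: 0.001
grip_force: 0.0
time_s: 4.8
eef_pos: [494.6, 182.2, 225.9]
ee_rot: [-0.0, 0.709, 0.705, -0.0]
force: [-0.8, -0.0, 0.8]
grip_width: 0.001
grip_force: 0.0
[494.61142159 182.22437558 225.88436972] [[ 0.005  1.    -0.   ]
 [ 1.    -0.005  0.   ]
 [ 0.    -0.    -1.   ]] [0.13 0.31 1.48 0.   1.35 0.14]
[7.77921545e+01 2.98511665e+00 6.95337759e-04]
interior mean/std [134.39285714 121.94387755 103.39795918] 30.671326584005037
```

```bash
python3 -m jog '[[0.039,0.0015,0,0,0,0,0],[0.039,0.0015,0,0,0,0,0],[0,0,0.045,0,0,0,0],[0,0,0.045,0,0,0,0],[0,0,0,0,0,0,0]]'
python3 -m jog '[[-0.012,0,0,0,0,0,0],[-0.012,0,0,0,0,0,0],[-0.012,0,0,0,0,0,0],[-0.01,0,0,0,0,0,0],[0,0,0,0,0,0,0]]'
python3 - <<'E'
from h import *
a=eyes.capture("top")[155:225,90:170]; b=eyes.capture("side")[190:260,130:210]
cv2.imwrite("pics/c4.png",cv2.resize(np.hstack([a,b])[:,:,::-1],(800,350),interpolation=cv2.INTER_CUBIC))
E
```

```text
time_s: 5.35
eef_pos: [494.8, 259.5, 130.8]
ee_rot: [-0.003, 0.708, 0.706, -0.005]
force: [0.4, -0.4, 0.6]
grip_width: -0.001
grip_force: 0.0
time_s: 5.85
eef_pos: [498.2, 212.7, 136.8]
ee_rot: [0.0, 0.709, 0.706, 0.0]
force: [0.3, 0.8, 0.1]
grip_width: -0.005
grip_force: 0.0
```

View pics/c4.png

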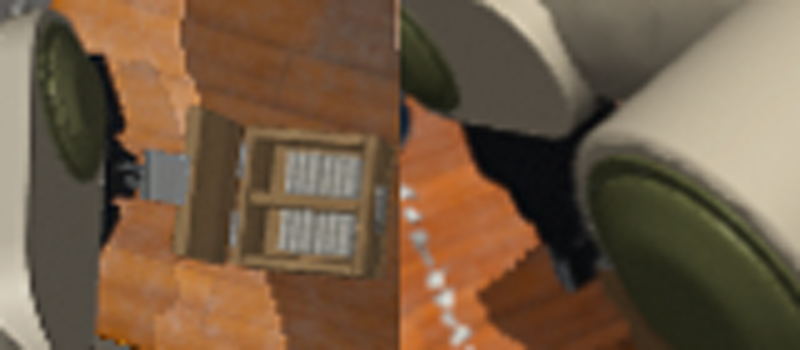

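The finger now touches the lip at (148,178) and the lid is coming up: its edge has moved from 160 to 185 in the left half. I'll keep pushing.

```bash
python3 -m jog '[[-0.012,0,0,0,0,0,0],[-0.012,0,0,0,0,0,0],[-0.012,0,0,0,0,0,0],[-0.010,0,0,0,0,0,0],[0,0,0,0,0,0,0]]'
cat > chk.py <<'E'
from h import *
im=eyes.capture("top");uv=proj("top",b2w([494,130.4,1.504],np.array([[-20,-20,60],[-20,20,60],[20,-20,60],[20,20,60]])))
a,b=uv.min(0).astype(int),uv.max(0).astype(int);p=im[a[1]:b[1],a[0]:b[0]];print("interior",p.mean((0,1)),p.std())
E
python3 chk.py; python3 -m jog '[[0,0,0,0,0,0,0],[0,0,0,0,0,0,0],[0,0,0,0,0,0,0],[0,0,0,0,0,0,0],[0,0,0,0,0,0,0]]'; python3 chk.py
```

```text
time_s: 6.45
eef_pos: [497.7, 166.8, 135.9]
ee_rot: [0.0, 0.708, 0.706, -0.0]
force: [0.4, -0.5, -0.1]
grip_width: 0.003
grip_force: 0.0
interior [128.34693878 116.92857143  99.75      ] 29.528003469870004
time_s: 7.0
eef_pos: [497.6, 168.3, 135.9]
ee_rot: [-0.0, 0.708, 0.707, -0.0]
force: [0.6, -0.0, 0.4]
grip_width: -0.003
grip_force: 0.0
interior [123.30102041 100.61734694  72.69897959] 22.952532861337946
```

```bash
python3 -m jog '[[0,0,-0.045,0,0,0,0],[0,0,-0.045,0,0,0,0],[-0.0492,-0.0089,0,0,0,0,0],[-0.0492,-0.0089,0,0,0,0,0],[-0.0492,-0.0089,0,0,0,0,0]]'
python3 -m jog '[[-0.0492,-0.0089,0,0,0,0,0],[-0.0492,-0.0089,0,0,0,0,0],[-0.0492,-0.0089,0,0,0,0,0],[-0.0492,-0.0089,0,0,0,0,0],[-0.0492,-0.0089,0,0,0,0,0]]' >/dev/null
python3 -m jog '[[-0.0492,-0.0089,0,0,0,0,0],[-0.0492,-0.0089,0,0,0,0,0],[-0.0492,-0.0089,0,0,0,0,0],[0,0,0,0,0,0.12,0],[0,0,0,0,0,0.125,0]]' >/dev/null
python3 -m jog '[[0,0,0,0,0.145,0,0],[0,0,0,0,0.145,0,0],[0,0,0,0,0,0,0],[0,0,0,0,0,0,0]]'
python3 - <<'E'
from h import *
t,r,s=tool(); print(t,r.as_matrix().round(3).tolist(),s["joints"].round(2))
a=eyes.capture("top")[130:250,90:290]; b=eyes.capture("side")[160:280,130:330]
cv2.imwrite("pics/c5.png",cv2.resize(np.hstack([a,b])[:,:,::-1],(800,240),interpolation=cv2.INTER_CUBIC))
E
python3 chk.py
```

```text
time_s: 7.55
eef_pos: [470.0, 19.3, 226.1]
ee_rot: [0.0, 0.707, 0.707, 0.0]
force: [1.3, -0.3, -0.4]
grip_width: -0.002
grip_force: 0.0
time_s: 8.95
eef_pos: [398.4, -373.2, 225.4]
ee_rot: [-0.089, 0.781, 0.608, 0.113]
force: [-0.2, -0.4, -0.2]
grip_width: -0.002
grip_force: 0.0
[ 398.4118751  -373.15909068  225.42503669] [[0.235, 0.969, 0.069], [0.929, -0.245, 0.276], [0.284, -0.001, -0.959]] [-1.07  0.45  1.31  0.2   1.6  -0.83]
interior [202.40306122 169.66326531 122.66326531] 33.73632811488777
```

View pics/c5.png

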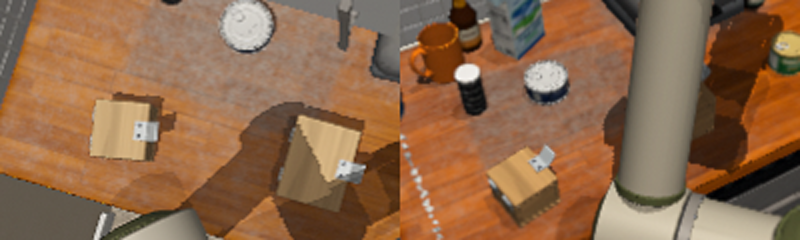

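The picture shows the small lid shut, with its lip at (147,131), and the large box untouched with its lip at (348,170). I'll keep tilting.

```bash
python3 -m jog '[[0,0,0,0,0.145,0,0],[0,0,0,0,0.145,0,0],[0,0,0,0,0.145,0,0],[0,0,0,0,0.145,0,0],[0,0,0,0,0.145,0,0]]' >/dev/null
python3 -m jog '[[0,0,0,0,0,0,0],[0,0,0,0,0,0,0]]' >/dev/null
cat > plan.py <<'E'
from h import *
import sys
p=[446.25,-188.96,1.326]; f=b2w([0,0,p[2]],np.array([[-1,0,0]]))[0]; fin=-f; up=np.array([0,0,1.])
hinge=b2w(p,np.array([[50,0,80]]))[0]
t,r,s=tool(); M=r.as_matrix(); print("tcp",t.round(1),"z",M[:,2].round(3),"joints",s["joints"].round(2),"F",s["force"].round(1))
tip=t+11*M[:,2]; corner=tip+11*M[:,0]
h=lambda q:(((q-hinge)@f).round(1),(q-hinge)[2].round(1),((q-hinge)@np.cross(up,f)).round(1))
print("corner fwd,up,lat from hinge",h(corner),"tip",h(tip))
def go(fwd,u,lat=0):  # corner target from hinge
    return r.inv().apply(hinge+f*fwd+up*u+np.cross(up,f)*lat-corner).round(1)
for a in sys.argv[1:]:
    v=[float(x) for x in a.split(",")]; print(a,go(*v))
E
python3 plan.py 140,-5 106,-5
```

```text
tcp [ 399.  -372.5  225.9] z [ 0.206  0.822 -0.531] joints [-1.22  0.77  1.09  0.6   2.12 -0.88] F [ 0.3 -0.2  1. ]
corner fwd,up,lat from hinge (np.float64(224.4), np.float64(149.4), np.float64(-1.3)) tip (np.float64(230.2), np.float64(140.0), np.float64(-1.3))
140,-5 [-86.    1.2 153.5]
106,-5 [-67.9   1.2 182.3]
```

```bash
python3 -m jog '[[-0.0215,0.0003,0.0384,0,0,0,0],[-0.0215,0.0003,0.0384,0,0,0,0],[-0.0215,0.0003,0.0384,0,0,0,0],[-0.0215,0.0003,0.0384,0,0,0,0],[0,0,0,0,0,0,0]]' >/dev/null
python3 -m jog '[[0,0,0,0,0,0,0]]' >/dev/null
python3 plan.py 106,-5 
python3 - <<'E'
from h import *
a=eyes.capture("top")[170:250,160:270]; b=eyes.capture("side")[160:240,220:330]
cv2.imwrite("pics/c6.png",cv2.resize(np.hstack([a,b])[:,:,::-1],(800,291),interpolation=cv2.INTER_CUBIC))
E
```

```text
tcp [ 421.2 -290.9   73.5] z [ 0.207  0.822 -0.531] joints [-1.14  0.85  1.39  0.57  1.76 -1.04] F [ 0.  -0.2  0.1]
corner fwd,up,lat from hinge (np.float64(139.8), np.float64(-3.0), np.float64(0.4)) tip (np.float64(145.6), np.float64(-12.3), np.float64(0.4))
106,-5 [16.3 -0.4 29.7]
```

View pics/c6.png

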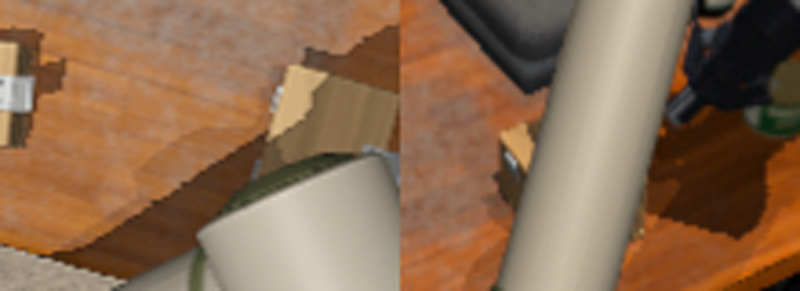

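The side half shows the fingertip at about (680,118), in front of the lip, which the forearm hides. Next I'll check where the tip really is along the tool axis.

```bash
python3 - <<'E'
from h import *
t,r,s=tool();M=r.as_matrix()
for d in(-25,-10,0,11,20):
    P=[t+d*M[:,2]+k*M[:,0] for k in(-11,11)]
    print(d,((proj("side",P)-[220,160])*3.636+[400,0]).round().tolist())
im=eyes.capture("side"); g=cv2.cvtColor(im,cv2.COLOR_RGB2GRAY); print(g[184:204,284:306])
E
```

```text
-25 [[679.0, 114.0], [671.0, 106.0]]
-10 [[669.0, 124.0], [661.0, 115.0]]
0 [[662.0, 130.0], [653.0, 122.0]]
11 [[654.0, 137.0], [646.0, 129.0]]
20 [[648.0, 143.0], [639.0, 135.0]]
[[171 168 164 159 155 148 136 130 118 100  81  89  88  68  60  63  24  14
   15  16  15  15]
 [171 167 163 158 154 145 135 127 114  93  60  59  58  60  71  62  44  28
   16  16  15  14]
 [169 166 163 158 152 142 133 125 110  89  48  39  52  70  58  65  68  36
   14  15  16  15]
 [168 165 161 156 151 137 132 122 103  71  36  49  69  57  62  69  52  23
   11  13  14  15]
 [167 164 159 155 149 136 128 117  96  48  45  58  57  63  68  49  25  15
   12  14  17  19]
 [167 163 157 154 143 135 127 113  92  55  57  54  73  70  48  25  14  12
   16  30  44  42]
 [165 160 157 152 141 133 123 105  80  58  52  74  75  50  26  17  14  15
   31  47  49  40]
 [165 160 156 148 137 130 119 101  68  53  70  75  51  25  14  13  16  32
   46  51  46  34]
 [164 160 154 146 135 129 116  96  58  53  64  64  39  17  12  16  31  45
   48  45  36  29]
 [162 158 153 143 134 125 110  89  44  40  46  60  54  30  20  29  45  47
   44  3
[... 241 characters left out ...]
2  31  31  30  29  29  30  30
   30  31  31  31]
 [156 152 142 134 125 109  87  54  52  32  32  29  30  30  28  29  30  30
   31  32  32  31]
 [155 149 138 132 122 102  69  35  31  29  30  30  28  31  29  30  30  30
   31  31  32  33]
 [155 148 136 128 117  96  50  29  30  29  29  29  30  31  32  31  31  32
   33  34  33  37]
 [153 145 133 126 113  92  41  28  29  31  30  30  32  32  30  30  31  35
   36  39  41  42]
 [151 141 132 123 105  75  35  30  30  31  31  31  30  32  33  34  37  38
   41  42  43  41]
 [149 138 131 119 100  62  34  30  30  30  31  32  34  37  37  40  40  43
   42  41  40  39]
 [146 136 128 115  95  53  38  29  30  33  35  36  39  42  43  43  40  40
   39  38  36  35]]
```

The visible tip ends about 7 mm behind the TCP, not 11 mm ahead of it. That also explains why the first pass went over the lip. I'll plan with that value.

```bash
sed -i 's/t+11\*M/t-7*M/' plan.py; python3 plan.py 140,-6 107,-4; python3 -m jog '[[0,0,0.015,0,0,0,0],[0,0,0.008,0,0,0,0],[0,0,0,0,0,0,0]]' >/dev/null; python3 plan.py 107,-4
```

```text
tcp [ 421.  -292.1   73.6] z [ 0.209  0.821 -0.531] joints [-1.14  0.85  1.39  0.57  1.76 -1.04] F [-0.   0.  -0.7]
corner fwd,up,lat from hinge (np.float64(156.3), np.float64(6.7), np.float64(0.4)) tip (np.float64(162.1), np.float64(-2.6), np.float64(0.5))
140,-6 [-2.1 -0.5 20.5]
107,-4 [17.1 -0.6 47.4]
tcp [ 425.4 -270.3   59.3] z [ 0.206  0.825 -0.527] joints [-1.12  0.85  1.44  0.59  1.72 -1.06] F [-0.1 -0.2 -0.5]
corner fwd,up,lat from hinge (np.float64(134.1), np.float64(-7.7), np.float64(-0.5)) tip (np.float64(139.9), np.float64(-17.0), np.float64(-0.5))
107,-4 [17.4  0.5 21.1]
```

```bash
python3 -m jog '[[0.006,0,0.007,0,0,0,0],[0.006,0,0.007,0,0,0,0],[0.0055,0,0.007,0,0,0,0],[0,0,0,0,0,0,0],[0,0,0,0,0,0,0]]' 
python3 plan.py 107,12 107,25
```

```text
time_s: 11.35
eef_pos: [432.1, -245.3, 63.6]
ee_rot: [-0.299, 0.689, 0.537, 0.383]
force: [-0.1, 0.5, 0.6]
grip_width: -0.0
grip_force: 0.0
tcp [ 432.1 -245.3   63.6] z [ 0.207  0.824 -0.528] joints [-1.09  0.82  1.49  0.61  1.68 -1.05] F [-0.1  0.5  0.6]
corner fwd,up,lat from hinge (np.float64(108.2), np.float64(-3.4), np.float64(-0.1)) tip (np.float64(114.1), np.float64(-12.7), np.float64(-0.1))
107,12 [13.7  0.1 -7.1]
107,25 [ 24.8   0.1 -13.9]
```

```bash
cat > arc.py <<'E'
from plan import *
th=np.arange(0,1.76,0.125); prev=np.zeros(3)
for k,x in enumerate(th):
    s_=x/1.75; a=107-10*s_; u=9-8*s_
    g=go(a*np.cos(x)-u*np.sin(x),a*np.sin(x)+u*np.cos(x)); print(x.round(3),(g-prev).round(1)); prev=g
E
python3 arc.py
```

```text
tcp [ 432.1 -245.3   63.6] z [ 0.207  0.824 -0.528] joints [-1.09  0.82  1.49  0.61  1.68 -1.05] F [-0.1  0.5  0.6]
corner fwd,up,lat from hinge (np.float64(108.2), np.float64(-3.4), np.float64(-0.1)) tip (np.float64(114.1), np.float64(-12.7), np.float64(-0.1))
0.0 [11.2  0.1 -5.5]
0.125 [12.   0.  -4.4]
0.25 [12.5  0.  -3. ]
0.375 [12.6  0.  -1.4]
0.5 [12.6  0.   0.1]
0.625 [12.4  0.   1.6]
0.75 [12.  0.  3.]
0.875 [11.4 -0.1  4.5]
1.0 [10.8  0.   5.7]
1.125 [ 9.9 -0.   6.9]
1.25 [9. 0. 8.]
1.375 [7.9 0.  8.9]
1.5 [ 6.7 -0.1  9.8]
1.625 [ 5.4  0.  10.3]
1.75 [ 4.2  0.  10.9]
```

```bash
python3 -m jog '[[0.0112,0,-0.0055,0,0,0,0],[0.012,0,-0.0044,0,0,0,0],[0.0125,0,-0.003,0,0,0,0],[0,0,0,0,0,0,0],[0,0,0,0,0,0,0]]' 
python3 plan.py
python3 - <<'E'
from h import *
a=eyes.capture("top")[160:250,180:280]; b=eyes.capture("side")[150:240,220:320]
cv2.imwrite("pics/c7.png",cv2.resize(np.hstack([a,b])[:,:,::-1],(800,360),interpolation=cv2.INTER_CUBIC))
g=a[:,:,0]; 
P=b2w([446.25,-188.96,1.326],np.array([[-50,-65,90],[-50,65,90]])); print(proj("top",P).round(), proj("side",P).round())
for th in (0,.25,.5):
    c,s_=np.cos(th),np.sin(th); P=b2w([446.25,-188.96,1.326],np.array([[50-100*c+10*s_,-64,80+100*s_+10*c]])); u=proj("top",P)[0]; print(th,u.round())
im=eyes.capture("top"); o=cv2.imread("top_raw.png")[:,:,::-1]
print(im[196,236:276].tolist()); print(o[196,236:276].tolist())
E
```

```text
time_s: 11.85
eef_pos: [434.0, -238.0, 100.9]
ee_rot: [-0.298, 0.69, 0.537, 0.383]
force: [-0.7, -1.6, -0.2]
grip_width: -0.001
grip_force: 0.7
tcp [ 434.  -238.   100.9] z [ 0.208  0.823 -0.529] joints [-1.08  0.75  1.5   0.62  1.73 -1.01] F [-0.7 -1.6 -0.2]
corner fwd,up,lat from hinge (np.float64(100.6), np.float64(34.0), np.float64(0.0)) tip (np.float64(106.4), np.float64(24.6), np.float64(-0.0))
[[270. 195.]
 [260. 236.]] [[270. 187.]
 [288. 208.]]
0 [270. 196.]
0.25 [269. 195.]
0.5 [265. 193.]
[[109, 94, 78], [127, 100, 69], [128, 101, 70], [126, 100, 69], [127, 101, 69], [126, 102, 69], [126, 101, 68], [121, 96, 66], [115, 92, 63], [117, 93, 64], [119, 94, 65], [120, 95, 68], [120, 96, 67], [124, 98, 68], [130, 105, 72], [131, 106, 73], [130, 105, 73], [130, 103, 70], [130, 104, 73], [129, 102, 70], [129, 103, 70], [131, 106, 72], [135, 110, 75], [133, 108, 74], [125, 101, 70], [121, 97, 66], [125, 100, 69], [127, 101, 70], [130, 104, 72], [128, 102, 71], [127, 102, 72], [131, 105, 74], [133, 107, 74], [117, 91, 60], [100, 65, 40], [105, 63, 34], [110, 64, 32], [112, 65, 30], [111, 65, 30], [113, 67, 33]]
[[165, 152, 137], [203, 173, 130], [217, 183, 133], [212, 179, 131], [211, 179, 130], [212, 179, 130], [212, 178, 130], [210, 177, 129], [202, 169, 122], [198, 165, 120], [200, 167, 121], [200, 166, 120], [203, 169, 123], [205, 172, 125], [209, 176, 127], [215, 182, 134], [215, 183, 134], [213, 180, 131], [213, 179, 130], [213, 180, 131], [212, 179, 130], [212, 178, 130], [216, 184, 134], [221, 188, 137], [217, 184, 134], [206, 174, 125], [202, 170, 121], [206, 173, 124], [209, 176, 128], [213, 180, 132], [214, 181, 132], [216, 183, 133], [223, 190, 141], [209, 178, 130], [155, 124, 85], [149, 93, 52], [183, 117, 58], [185, 118, 52], [185, 118, 52], [186, 118, 54]]
```

```bash
python3 -m jog '[[0.0126,0,-0.0014,0,0,0,0],[0.0126,0,0.0001,0,0,0,0],[0.0124,0,0.0016,0,0,0,0],[0.012,0,0.003,0,0,0,0],[0,0,0,0,0,0,0]]' 
python3 plan.py
python3 - <<'E'
from h import *
im=eyes.capture("top").astype(int); o=cv2.imread("top_raw.png")[:,:,::-1]
for th in (0,.5,.75,.9):
    c,s_=np.cos(th),np.sin(th); P=b2w([446.25,-188.96,1.326],np.array([[50-100*c+10*s_,y,80+100*s_+10*c] for y in(-64,0)])); print(th,proj("top",P).round())
for r in(192,196,200): print(r,im[r,240:276,0].tolist())
a=im[160:250,180:280]; b=eyes.capture("side")[150:240,220:320]
cv2.imwrite("pics/c8.png",cv2.resize(np.hstack([a,b]).astype(np.uint8)[:,:,::-1],(800,360),interpolation=cv2.INTER_CUBIC))
E
```

```text
time_s: 12.5
eef_pos: [441.4, -208.6, 142.3]
ee_rot: [-0.298, 0.689, 0.538, 0.383]
force: [-0.3, -1.5, 0.8]
grip_width: 0.001
grip_force: 0.7
tcp [ 441.4 -208.6  142.3] z [ 0.207  0.823 -0.528] joints [-1.04  0.65  1.55  0.65  1.75 -0.96] F [-0.3 -1.5  0.8]
corner fwd,up,lat from hinge (np.float64(70.3), np.float64(75.3), np.float64(0.0)) tip (np.float64(76.1), np.float64(66.0), np.float64(0.0))
0 [[270. 196.]
 [265. 215.]]
0.5 [[265. 193.]
 [260. 213.]]
0.75 [[260. 191.]
 [254. 211.]]
0.9 [[256. 189.]
 [250. 210.]]
192 [110, 104, 102, 104, 105, 107, 111, 116, 116, 114, 115, 113, 116, 121, 116, 106, 103, 152, 183, 185, 186, 199, 194, 146, 106, 114, 113, 111, 111, 108, 107, 104, 153, 183, 179, 177]
196 [108, 103, 103, 104, 107, 112, 116, 115, 115, 115, 114, 116, 119, 114, 108, 109, 111, 110, 154, 182, 199, 200, 151, 108, 176, 209, 209, 182, 156, 148, 94, 147, 180, 182, 182, 183]
200 [107, 103, 104, 107, 113, 116, 115, 118, 116, 113, 116, 119, 114, 109, 110, 113, 115, 112, 111, 121, 157, 153, 145, 150, 117, 108, 137, 187, 177, 94, 70, 74, 79, 79, 78, 94]
```

The lid's edge moved to column 260 or so on row 192, which fits an angle of about 0.75 rad. It's lifting, so I'll continue the arc.

```bash
python3 -m jog '[[0.0114,0,0.0045,0,0,0,0],[0.0108,0,0.0057,0,0,0,0],[0.0099,0,0.0069,0,0,0,0],[0.009,0,0.008,0,0,0,0],[0,0,0,0,0,0,0]]' 
python3 -m jog '[[0.0079,0,0.0089,0,0,0,0],[0.0067,0,0.0098,0,0,0,0],[0.0054,0,0.0103,0,0,0,0],[0.0021,0,0.005,0,0,0,0],[0,0,0,0,0,0,0]]' 
python3 -m jog '[[0,0,0,0,0,0,0],[0,0,0,0,0,0,0],[0,0,0,0,0,0,0]]' >/dev/null
python3 plan.py
python3 - <<'E'
from h import *
im=eyes.capture("top"); 
a=im[160:250,180:280]; b=eyes.capture("side")[130:220,220:320]
cv2.imwrite("pics/c9.png",cv2.resize(np.hstack([a,b]).astype(np.uint8)[:,:,::-1],(800,360),interpolation=cv2.INTER_CUBIC))
E
```

```text
time_s: 13.1
eef_pos: [452.0, -166.5, 164.6]
ee_rot: [-0.299, 0.688, 0.538, 0.384]
force: [-1.9, -3.7, 10.2]
grip_width: -0.001
grip_force: 4.9
time_s: 13.6
eef_pos: [461.3, -127.6, 163.2]
ee_rot: [-0.299, 0.689, 0.537, 0.383]
force: [0.1, -0.7, 0.7]
grip_width: 0.0
grip_force: 0.0
tcp [ 461.4 -129.   163.4] z [ 0.208  0.824 -0.528] joints [-0.93  0.55  1.67  0.72  1.68 -0.9 ] F [ 0.2 -0.4  0. ]
corner fwd,up,lat from hinge (np.float64(-11.7), np.float64(96.4), np.float64(0.2)) tip (np.float64(-5.9), np.float64(87.1), np.float64(0.2))
```

View pics/c9.png

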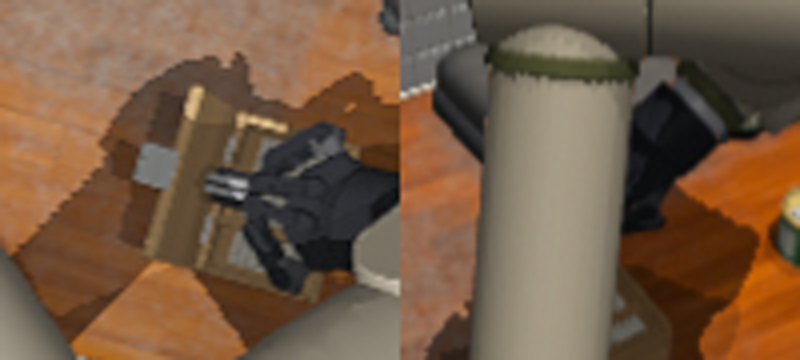

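The lid leans back at its stop, with its lip at (152,165), and the fingertips at (228,183) are clear of it. I'll withdraw up and out, then check with numbers.

```bash
python3 -m jog '[[0,0,-0.02,0,0,0,0],[0,0,-0.045,0,0,0,0],[0,0,-0.045,0,0,0,0],[0,0,-0.045,0,0,0,0],[0,0,-0.045,0,0,0,0]]' >/dev/null
python3 -m jog '[[0,0,-0.045,0,0,0,0],[0,0,-0.045,0,0,0,0],[0,0,0,0,0,0,0],[0,0,0,0,0,0,0],[0,0,0,0,0,0,0]]' 
python3 - <<'E'
from h import *
im=eyes.capture("top"); g=cv2.cvtColor(im,cv2.COLOR_RGB2GRAY); o=cv2.cvtColor(cv2.imread("top_raw.png"),cv2.COLOR_BGR2GRAY)
# box poses: match rendered edge lines (lid open) over gradient magnitude, by shift search
def edge(g): return np.hypot(cv2.Sobel(g,cv2.CV_32F,1,0),cv2.Sobel(g,cv2.CV_32F,0,1))
def seg(P,n=25):
    P=np.array(P,float); return np.vstack([P[i]+(P[(i+1)%len(P)]-P[i])*np.linspace(0,1,n)[:,None] for i in range(len(P))])
def best(name,g,p0,pts):
    E=cv2.GaussianBlur(edge(g),(3,3),0); res=[]
    for dx in range(-12,13,2):
     for dy in range(-12,13,2):
      for da in(-.08,-.04,0,.04,.08):
        u=proj("top",b2w([p0[0]+dx,p0[1]+dy,p0[2]+da],pts)).astype(np.float32)
        res.append((cv2.remap(E,u[:,0].reshape(1,-1),u[:,1].reshape(1,-1),cv2.INTER_LINEAR).mean(),dx,dy,da))
    print(name,sorted(res)[::-1][:3])
S=lambda h,d,w,z:seg([(-d,-w,z),(d,-w,z),(d,w,z),(-d,w,z)])
L=[446.25,-188.96,1.326];Q=[494.15,130.4,1.504]
best("large before",o,L,S(0,50,65,90))
for th in(1.5,1.65,1.8):
    c,s=np.cos(th),np.sin(th)
    lid=seg([(50-100*c+10*s,-65,80+100*s+10*c),(50-100*c+10*s,65,80+100*s+10*c)]); lip=seg([(50-120*c+25*s,-15,80+120*s+25*c),(50-120*c+25*s,15,80+120*s+25*c)])
    best(f"large lid {th}",g,L,np.vstack([lid,lip,seg([(-50,-65,80),(-50,65,80)])]))
best("small before",o,Q,S(0,42.5,45,60)); best("small now shut",g,Q,S(0,42.5,45,70))
for n,P,in(("drum",[731,66,98]),("flat",[674,-62,40]),("tall",[393,-461,58])):
    u=proj("top",[P])[0].astype(int); w=10
    t=o[u[1]-w:u[1]+w,u[0]-w:u[0]+w]; R_=g[u[1]-w-6:u[1]+w+6,u[0]-w-6:u[0]+w+6]
    print(n,cv2.minMaxLoc(cv2.matchTemplate(R_,t,cv2.TM_CCOEFF_NORMED))[1::2])
E
```

```text
time_s: 15.0
eef_pos: [401.4, -366.6, 315.8]
ee_rot: [-0.3, 0.689, 0.537, 0.384]
force: [0.9, 0.0, -0.1]
grip_width: -0.001
grip_force: 0.0
large before [(np.float32(199.80743), 0, 2, 0), (np.float32(193.68912), 0, 2, -0.04), (np.float32(192.80788), 0, 4, 0)]
large lid 1.5 [(np.float32(117.94375), 8, 4, 0), (np.float32(117.48146), 10, 4, 0), (np.float32(117.13651), 0, 6, 0)]
large lid 1.65 [(np.float32(125.61513), 2, 6, 0), (np.float32(124.60664), -2, 8, -0.04), (np.float32(124.46237), 0, 6, 0)]Traceback (most recent call last):
  File "<stdin>", line 21, in <module>
  File "<stdin>", line 12, in best
  File "h.py", line 6, in proj
    c=eyes.calibration(n); T=np.linalg.inv(np.array(c["cam_to_world"]))
ValueError: time passes only in moves, steps and waits
```

```bash
python3 -m jog '[[0,0,0,0,0,0,0],[0,0,0,0,0,0,0]]' >/dev/null; python3 - <<'E'
from h import *
import h
C=eyes.calibration("top"); im=eyes.capture("top"); g=cv2.cvtColor(im,cv2.COLOR_RGB2GRAY); o=cv2.cvtColor(cv2.imread("top_raw.png"),cv2.COLOR_BGR2GRAY)
class F: calibration=staticmethod(lambda n:C)
h.eyes=F
def seg(P,n=25):
    P=np.array(P,float); return np.vstack([P[i]+(P[(i+1)%len(P)]-P[i])*np.linspace(0,1,n)[:,None] for i in range(len(P))])
def best(name,g,p0,pts):
    E=cv2.GaussianBlur(np.hypot(cv2.Sobel(g,cv2.CV_32F,1,0),cv2.Sobel(g,cv2.CV_32F,0,1)),(3,3),0); res=[]
    for dx in range(-12,13,2):
     for dy in range(-12,13,2):
      for da in(-.04,0,.04):
        u=proj("top",b2w([p0[0]+dx,p0[1]+dy,p0[2]+da],pts)).astype(np.float32)
        res.append((float(cv2.remap(E,u[:,0].reshape(1,-1),u[:,1].reshape(1,-1),cv2.INTER_LINEAR).mean()),dx,dy,da))
    print(name,sorted(res)[::-1][:2])
S=lambda d,w,z:seg([(-d,-w,z),(d,-w,z),(d,w,z),(-d,w,z)])
L=[446.25,-188.96,1.326];Q=[494.15,130.4,1.504]
best("front+side rim",g,L,np.vstack([seg([(-50,-65,80),(-50,65,80)])]+[seg([(50,y,80),(-50,y,80)]) for y in(-65,65)]))
for th in(1.65,1.8):
    c,s=np.cos(th),np.sin(th)
    best(f"lid {th}",g,L,np.vstack([seg([(50-r*c+k*s,-w,80+r*s+k*c),(50-r*c+k*s,w,80+r*s+k*c)]) for r,k,w in((100,10,65),(100,0,65),(120,25,15))]))
best("small before",o,Q,S(42.5,45,60)); best("small shut",g,Q,S(42.5,45,70))
for n,P in(("drum",[731,66,98]),("flat",[674,-62,40]),("tall",[393,-461,58])):
    u=proj("top",[P])[0].astype(int); w=10
    r=cv2.minMaxLoc(cv2.matchTemplate(g[u[1]-w-6:u[1]+w+6,u[0]-w-6:u[0]+w+6],o[u[1]-w:u[1]+w,u[0]-w:u[0]+w],cv2.TM_CCOEFF_NORMED)); print(n,r[1],r[3])
E
```

```text
front+side rim [(123.43476867675781, -12, 6, 0), (122.88603973388672, -12, 4, 0)]
lid 1.65 [(152.01292419433594, -10, -10, 0), (151.857666015625, -10, -10, -0.04)]
lid 1.8 [(191.84002685546875, 0, 2, 0), (189.84059143066406, 2, 2, 0)]
small before [(276.14617919921875, 0, 0, 0), (275.216796875, 0, 2, 0)]
small shut [(206.55113220214844, 0, 0, 0), (203.55747985839844, 0, 0, 0.04)]
drum 0.9999108910560608 (6, 6)
flat 0.9995091557502747 (6, 6)
tall 0.3983374536037445 (0, 10)
```

```bash
python3 -c "from rig import finish_job; print(finish_job())"
```

```text
the job is handed in; nothing more can be done
None
```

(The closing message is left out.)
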